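# Step the bead turret round to the ordered colour

## Task

One flower pendant on the sample card lies in the brass ring. Push the orange tabs of the bead turret gently with closed fingertips to turn it until the pot whose cap has that flower's colour stands squarely at the brass arrow on the foot, then take the hand away. Only push: do not pinch the tabs, and leave the flowers, the spool, the pliers and the jar where they are.

Things in the scene. Friction and masses are not known exactly. Their poses are not given: they have to be found in the camera images.
- turret_foot: fixed dark steel foot of the bead turret, 74 mm radius, with a tongue reaching 130 mm out from the axis on the pointer side, at most 10 mm high; origin on the turret's axis at the worktop, the pointer lies on its own -x side. A spindle cap with a brass arrow (top 38 mm high) stands still in the middle
- hub (a point): centre of the aluminium disc that turns on the foot (80 mm radius, top 26 mm above the worktop), on its upright axis, 26 mm above the worktop. Six pots with coloured caps stand fixed on the disc (cap tops 51 mm above the worktop) and six orange tabs stand up at its rim
- pointer (a point): fixed point 52 mm from the hub, 26 mm above the worktop, between the two fixed brass arrows: the one on the tongue of the foot points inward at it, the small one on the spindle cap outward. A pot that stands at the pointer has its axis over this point
- disc (a joint): angle of the disc, rad, positive anticlockwise seen from above, many turns either way, no clicks; at 0 the pink pot stands at the pointer. It turns stiffly on friction (0.06 N m, under 1 N at a tab) and stays where it is left
- pot_pink (a point): middle of the top of the pink cap (41 mm across), 51 mm above the worktop, 52 mm from the hub; turns with the disc. The pots stand 60 degrees apart, anticlockwise from above: pink, blue, green, black, violet, tan
- pot_blue (a point): middle of the top of the blue cap (41 mm across), 51 mm above the worktop, 52 mm from the hub; turns with the disc. The pots stand 60 degrees apart, anticlockwise from above: pink, blue, green, black, violet, tan
- pot_green (a point): middle of the top of the green cap (41 mm across), 51 mm above the worktop, 52 mm from the hub; turns with the disc. The pots stand 60 degrees apart, anticlockwise from above: pink, blue, green, black, violet, tan
- pot_black (a point): middle of the top of the black cap (41 mm across), 51 mm above the worktop, 52 mm from the hub; turns with the disc. The pots stand 60 degrees apart, anticlockwise from above: pink, blue, green, black, violet, tan
- pot_violet (a point): middle of the top of the violet cap (41 mm across), 51 mm above the worktop, 52 mm from the hub; turns with the disc. The pots stand 60 degrees apart, anticlockwise from above: pink, blue, green, black, violet, tan
- pot_tan (a point): middle of the top of the tan cap (41 mm across), 51 mm above the worktop, 52 mm from the hub; turns with the disc. The pots stand 60 degrees apart, anticlockwise from above: pink, blue, green, black, violet, tan
- tab_0 (a point): upright orange tab on the disc rim, midway between the pink and the blue pot; 30 mm long along the disc radius, 8 mm thick across it, reaching from 26 to 80 mm above the worktop; this point is the middle of its foot, 88 mm from the hub, 26 mm up. Tabs are 60 degrees (88 mm) apart; closed fingers have room between them, their tips above the caps
- tab_1 (a point): upright orange tab on the disc rim, midway between the blue and the green pot; 30 mm long along the disc radius, 8 mm thick across it, reaching from 26 to 80 mm above the worktop; this point is the middle of its foot, 88 mm from the hub, 26 mm up. Tabs are 60 degrees (88 mm) apart; closed fingers have room between them, their tips above the caps
- tab_2 (a point): upright orange tab on the disc rim, midway between the green and the black pot; 30 mm long along the disc radius, 8 mm thick across it, reaching from 26 to 80 mm above the worktop; this point is the middle of its foot, 88 mm from the hub, 26 mm up. Tabs are 60 degrees (88 mm) apart; closed fingers have room between them, their tips above the caps
- tab_3 (a point): upright orange tab on the disc rim, midway between the black and the violet pot; 30 mm long along the disc radius, 8 mm thick across it, reaching from 26 to 80 mm above the worktop; this point is the middle of its foot, 88 mm from the hub, 26 mm up. Tabs are 60 degrees (88 mm) apart; closed fingers have room between them, their tips above the caps
- tab_4 (a point): upright orange tab on the disc rim, midway between the violet and the tan pot; 30 mm long along the disc radius, 8 mm thick across it, reaching from 26 to 80 mm above the worktop; this point is the middle of its foot, 88 mm from the hub, 26 mm up. Tabs are 60 degrees (88 mm) apart; closed fingers have room between them, their tips above the caps
- tab_5 (a point): upright orange tab on the disc rim, midway between the tan and the pink pot; 30 mm long along the disc radius, 8 mm thick across it, reaching from 26 to 80 mm above the worktop; this point is the middle of its foot, 88 mm from the hub, 26 mm up. Tabs are 60 degrees (88 mm) apart; closed fingers have room between them, their tips above the caps
- ring (a point): centre of the brass ring (54 mm across, 3 mm high) at one end of the sample card, a fixed black card 170 x 60 x 4 mm with three places in a row 55 mm apart; the flower in the ring shows the colour wanted
- flower_pink: loose pink flower pendant, about 33 mm across and 5 mm thick, lying on the sample card, in the ring or on one of the two other places; origin in the middle of its underside
- flower_blue: loose blue flower pendant, about 33 mm across and 5 mm thick, lying on the sample card, in the ring or on one of the two other places; origin in the middle of its underside
- flower_tan: loose tan flower pendant, about 33 mm across and 5 mm thick, lying on the sample card, in the ring or on one of the two other places; origin in the middle of its underside
- spool: loose spool of gold wire, 43 mm across, 22 mm high; origin in the middle of its underside
- pliers: loose pliers with black handles, about 80 x 118 x 11 mm, lying flat; origin in the middle of the underside
- jar: loose glass jar of red beads with a black lid, 38 mm across, 46 mm high; origin in the middle of its underside
- boom_arm: fixed black lamp arm reaching over the left side of the worktop from the parts cabinet, beyond the sample card, about 0.2 m and more above the worktop; keep the arm and hand clear of it

How it is judged:
On the way:
1. a tab of the turret is pushed with the fingers ((contact force between the fingers and disc_c0 above 0.2 N or contact force between the fingers and disc_c1 above 0.2 N or contact force between the fingers and disc_c2 above 0.2 N or contact force between the fingers and disc_c3 above 0.2 N or contact force between the fingers and disc_c4 above 0.2 N or contact force between the fingers and disc_c5 above 0.2 N)), for 0.05 s.
At the end, for the whole second after the job is handed in: the pot in the colour of the flower in the ring stands within 6 mm of the pointer (about 6.5 degrees), the disc at rest, and the flowers, spool, pliers and jar within 15 mm of where they were (((horizontal distance between flower_pink and ring below 0.025 m and horizontal distance between pot_pink and pointer below 0.006 m) or (horizontal distance between flower_blue and ring below 0.025 m and horizontal distance between pot_blue and pointer below 0.006 m) or (horizontal distance between flower_tan and ring below 0.025 m and horizontal distance between pot_tan and pointer below 0.006 m)) and velocity of joint disc between -0.05 and 0.05 rad/s and distance of each of flower_pink, flower_blue, flower_tan, spool, pliers, jar from where it was at the start of the episode below 0.015 m); the robot touches nothing.
It fails at once if a flower, the spool, the pliers or the jar is moved more than 15 mm or lifted (distance of any of flower_pink, flower_blue, flower_tan, spool, pliers, jar from where it was at the start of the episode above 0.015 m).
It fails at once if the tabs are pinched or rammed (more than 20 N between the fingers and a tab) (contact force between the fingers and disc_c0 above 20 N or contact force between the fingers and disc_c1 above 20 N or contact force between the fingers and disc_c2 above 20 N or contact force between the fingers and disc_c3 above 20 N or contact force between the fingers and disc_c4 above 20 N or contact force between the fingers and disc_c5 above 20 N).
It also fails if it takes over 58 s, if anything falls off the work surface, if the arm or the gripper's body presses on something with over 40 N, if the wrist force passes 120 N, or if a joint passes its speed limit or range.

## Robot

A 6-joint arm with a two-finger parallel gripper is mounted at the origin on a cart in front of the work surface, level with it; the furniture and walls round the work are solid. World frame = base frame: x ahead of the robot, y to its left, z up, the work surface at z = 0. Lengths are in m, angles in rad, forces in N, time in s.
With the tool pointing down it reaches from about 0.275 to 0.75 m from the base axis. Payload 10.2 kg.
Tool frame: the origin (TCP) lies at the very end of the fingers, on their centre line; the grasp point (between the pads) lies 19 mm behind it; z points along the fingers, y is the line along which they close (so a half turn about z gives the same grasp; the last joint's range is limited). The gripper opens to 88 mm and grips with 3 to 60 N. Pads are 18 mm wide; open, the fingers measure 123 mm over their backs; the gripper's body (75 mm by 187 mm) begins 45 mm behind the grasp point.
Start: joints at [1.029, 0.313, 1.498, -0, 1.331, -0.223], TCP at [0.165, 0.499, 0.239] pointing down, gripper open.
Joint ranges: [-2.94, 2.94], [-0.97, 2.17], [0.19, 2.56], [-1.23, 4.37], [0.02, 3.11], [-2.88, 2.88]. Speed limits (rad/s): [2.39, 2.39, 3.01, 3.14, 3.14, 3.14].

## Interface

Orientations are given as a unit quaternion [x, y, z, w].
In Python, from plant import r gives the robot as it stands.
- The arm moves only by the tool step_arm, never from a script. Its argument "moves" is one flat list of numbers, 7 for each row, row after row: the shift along the tool's x, y, z in mm, then the turn, a rotation vector about the tool's x, y, z in degrees, then the gripper command: -1 is fully open, 1 is shut, values between are in proportion. A call has 1 to 5 rows; each row shifts and turns the commanded pose from where the row before left it, along the tool's axes as they then stand; what a row does not reach is not made up. A row lasts 1/8 s, in which the tool goes at most 62.5 mm and 10.7 degrees, less where a joint would pass 70% of its speed; a pose out of reach is approached as far as the arm can. A call with a gripper value outside its range is refused whole. The fingers move at their own pace and stop on an object; "squeeze" is the grip in N (left out, the last holds). Time passes only in rows, so rows that do not move let the fingers close. It gives the time, the measured TCP pose, the force, the opening and the grip force at its end, in the units of the state.
- r.state(): the state, without advancing time (a new reading comes with each control period).
- r.snapshot(name): name is "scene" or "top" or "wrist"; returns (picture, depth): 400x640x3 uint8, red, green, blue; 400x640 float32, m along the optical axis (not along the pixel's ray), 0 where there is no reading.
- r.camera_model(name): a dict with "camera_matrix" (3x3 intrinsics, pixels), "D" ([k1, k2, p1, p2, k3] as OpenCV has them; the pictures are not rectified), "T" (4x4, takes a point from camera to world coordinates). Camera axes: x right, y down, z forward; pixel columns grow to the right and rows downward; lengths in m; the calibration is good to about 2 mm. A picture is of the moment at which its call begins: read the wrist's pose just before it. camera_model takes no time and is no camera call; for the wrist camera it gives the pose at the moment of the call.
- r.sign_off(): hands the job in; it is judged then, once.
Trained networks look in the newest picture that a camera, given by its name, has taken for a name from the list of things; names that differ only in an ending like _2 or _b are one class to them, and where a whole thing is asked for, a point or a joint stands for the part that bears it (a point fixed in the world has none). Each returns a list of dicts, best first, with "conf" (0 to 1); they miss things now and then, are a little off and sometimes report something else, mostly with a low value. They report only what shows in the picture. A call takes as long as a camera call.
- r.silhouettes(thing, camera): "mask" (400x640 bool, what is visible of it) and "location" ([column, row] in pixels, amid what is visible of it).
The state is a dict: "clock": time; "joint_positions": joint angles; "qvel": joint speeds; "joint_torque": joint torques, N m; "position": TCP position; "ee_rot": TCP orientation; "wrist_force": force on the tool from outside, world axes, zero at the start; "wrist_torque": the same for the moment, N m; "opening": finger opening in m; "grasp_force": force on a finger pad.
Only numpy, scipy, OpenCV 4.12 (cv2) and the standard library are available. Lean on these libraries where they do the work, as an engineer would, in place of code of your own. Each camera call takes 0.05 s, during which the arm holds its last target. There are 200 camera calls.

## Working session

There is one attempt and no reset: what is moved stays moved. The work goes in short steps, Python scripts to look and compute and a tool call to move; the robot and the scene stay as the last step left them, time stands still between calls to the robot, and variables do not carry over. Pictures are saved under pics/ and viewed, at most 10 in all, crops included, and the job is handed in when it is done.

Besides the shell and the picture viewer there is one more tool, called after "Call:" as name(argument=value, ...), one argument or row to a line, values as JSON. step_arm: Moves the arm, as the interface text tells. Its arguments: {"type":"object","properties":{"moves":{"type":"array"},"squeeze":{"type":"number"}},"required":["moves"]}

```bash
mkdir -p pics; cat > h.py <<'E'
from plant import r
import numpy as np, cv2
def px2w(cam,uv,depth=None,z=None):
    m=r.camera_model(cam);K=np.array(m["camera_matrix"]);D=np.array(m["D"]);T=np.array(m["T"])
    p=cv2.undistortPoints(np.array([[uv]],float),K,D)[0,0]
    d=T[:3,:3]@np.array([p[0],p[1],1.]);o=T[:3,3]
    s=depth if z is None else (z-o[2])/d[2]
    return o+s*d
E
python3 - <<'E'
from h import *
for c in ("top","scene"):
    im,d=r.snapshot(c); cv2.imwrite(f"pics/{c}0.png",im[:,:,::-1])
zs=dict(pot_pink=.051,pot_blue=.051,pot_tan=.051,pot_violet=.051,flower_pink=.009,flower_blue=.009,flower_tan=.009,ring=.005,spool=.022,pliers=.01,jar=.046,turret_foot=.02)
for n,z in zs.items():
    for q in r.silhouettes(n,"top")[:2]:
        print(n,round(q["conf"],2),np.round(q["location"]),np.round(px2w("top",q["location"],z=z),3),q["mask"].sum())
s=r.state();print(s["clock"],s["position"],s["ee_rot"],s["opening"])
E
```

```text
pot_pink 0.66 [309. 193.] [0.536 0.098 0.051] 1875
pot_blue 0.97 [313. 192.] [0.54  0.083 0.051] 1910
pot_blue 0.31 [233. 225.] [0.432 0.345 0.051] 711
pot_tan 0.57 [310. 189.] [0.549 0.095 0.051] 1934
pot_violet 0.6 [308. 191.] [0.541 0.1   0.051] 2020
flower_pink 0.56 [238. 220.] [0.453 0.336 0.009] 55
flower_pink 0.37 [307. 196.] [0.531 0.104 0.009] 2044
flower_blue 0.21 [301. 189.] [0.556 0.124 0.009] 1884
ring 0.74 [307. 192.] [0.544 0.104 0.005] 1971
spool 0.52 [406. 228.] [ 0.422 -0.221  0.022] 135
pliers 0.59 [456. 245.] [ 0.365 -0.387  0.01 ] 201
jar 0.4 [239. 168.] [0.619 0.33  0.046] 92
jar 0.31 [303. 194.] [0.533 0.117 0.046] 1901
turret_foot 0.7 [306. 195.] [0.534 0.107 0.02 ] 2136
turret_foot 0.46 [235. 225.] [0.433 0.344 0.02 ] 754
0.7 [0.16455986 0.49854211 0.23874113] [ 1.58749349e-01  9.87318917e-01  2.22839780e-06 -4.71249961e-06] 0.08821571244836851
```

View pics/top0.png

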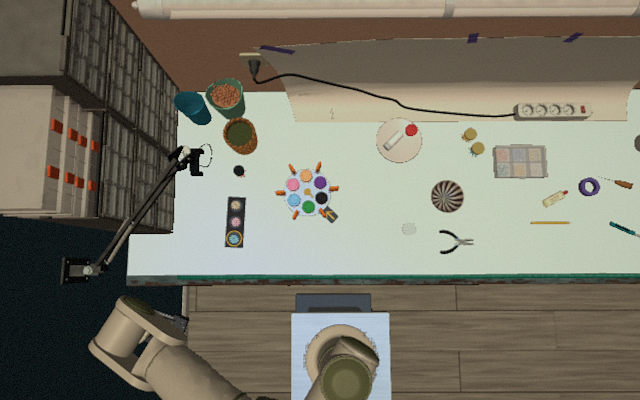

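View pics/scene0.png

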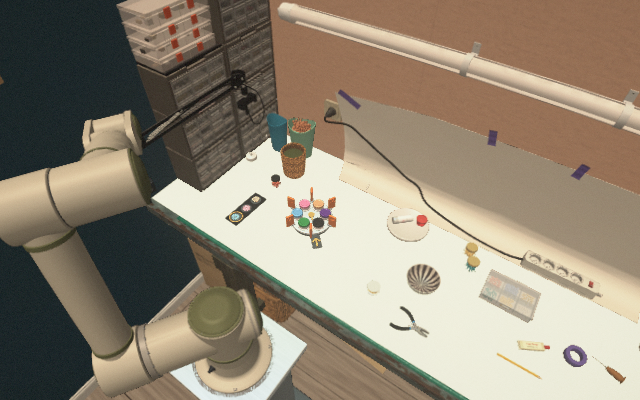

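The sample card is at left (235,222) in the top view, with the ring at its near end (235,239). The turret is at (307,192) and its tongue points to about (331,215). I'll zoom in.

```bash
python3 - <<'E'
from h import *
im=cv2.imread("pics/top0.png")
a=cv2.resize(im[150:250,215:345],None,fx=6,fy=6,interpolation=cv2.INTER_CUBIC); cv2.imwrite("pics/crop1.png",a)
E
```

```text
(no output)
```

View pics/crop1.png

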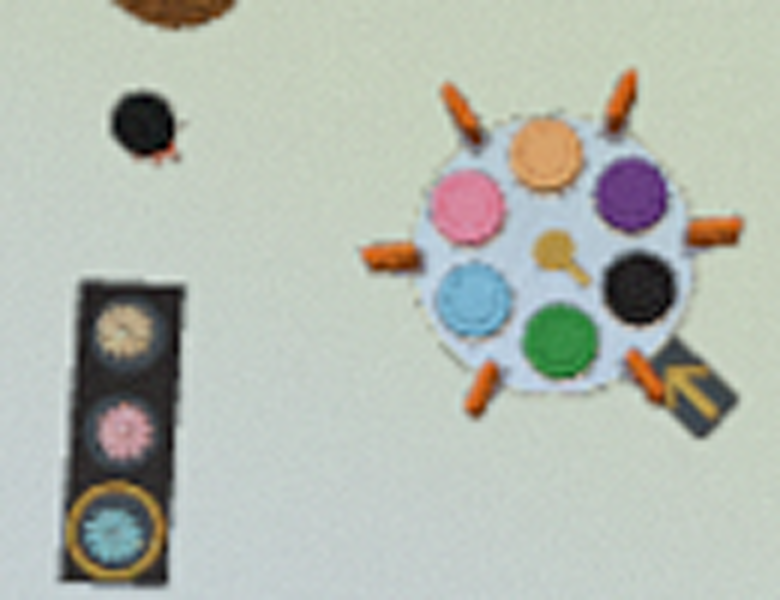

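The blue flower is in the ring (crop 115,532), so the blue pot (crop 473,300) has to go to the pointer, roughly 100° anticlockwise. Next I compute the geometry.

```bash
python3 - <<'E'
from h import *
f=lambda u,v,z: px2w("top",(u/6+215-.42,v/6+150-.42),z=z)[:2]
P={k:f(*p,.051) for k,p in dict(pink=(468,206),blue=(473,300),green=(561,341),black=(639,288),violet=(631,195),tan=(546,153)).items()}
hub=np.mean(list(P.values()),0);print("hub",hub)
for k,p in P.items(): d=p-hub;print(k,p.round(3),np.hypot(*d).round(4),np.degrees(np.arctan2(d[1],d[0])).round(1))
for n,p in dict(tip=(668,368),tail=(712,412),tonguecentre=(719,418)).items():
    d=f(*p,.009)-hub;print(n,(d+hub).round(3),np.hypot(*d).round(4),np.degrees(np.arctan2(d[1],d[0])).round(1))
d=f(583,279,.038)-hub;print("capArrow",np.degrees(np.arctan2(d[1],d[0])))
for n,p in dict(tA=(392,257),tB=(482,388),tC=(648,378),tD=(714,231),tE=(620,100),tF=(462,113)).items():
    d=f(*p,.06)-hub;print(n,(d+hub).round(3),np.hypot(*d).round(4),np.degrees(np.arctan2(d[1],d[0])).round(1))
print("jar",f(143,123,.046),"card",f(124,285,.004),f(115,532,.004))
from scipy.spatial.transform import Rotation as R
print(R.from_quat(r.state()["ee_rot"]).as_matrix().round(3))
E
```

```text
hub [0.5424586  0.10490041]
pink [0.565 0.151] 0.0518 63.7
blue [0.513 0.148] 0.0524 123.7
green [0.491 0.101] 0.052 -175.3
black [0.52  0.058] 0.0521 -116.1
violet [0.571 0.062] 0.0514 -56.2
tan [0.595 0.109] 0.0524 4.1
tip [0.481 0.042] 0.0883 -134.4
tail [0.456 0.018] 0.123 -134.8
tonguecentre [0.452 0.014] 0.1281 -134.6
capArrow -134.35950727644408
tA [0.536 0.192] 0.0873 94.3
tB [0.464 0.143] 0.087 154.0
tC [0.469 0.054] 0.0894 -145.0
tD [0.549 0.017] 0.0879 -85.6
tE [0.622 0.068] 0.0879 -24.9
tF [0.615 0.154] 0.0881 34.1
jar [0.6137838  0.33116443] card [0.52979296 0.34755515] [0.39104942 0.3496156 ]
[[-0.95   0.313 -0.   ]
 [ 0.313  0.95   0.   ]
 [ 0.     0.    -1.   ]]
```

Call:
step_arm(
  moves=[-45,-23,0,0,0,0,1,-45,-23,0,0,0,0,1,-45,-23,0,0,0,0,1,-45,-23,0,0,0,0,1,-45,-23,0,0,0,0,1],
  squeeze=10,
)

```text
clock: 1.32
position: [0.3432, 0.3175, 0.2389]
ee_rot: [0.159, 0.987, 0.0, 0.0]
wrist_force: [0.6, 0.5, -0.5]
opening: 0.0403
grasp_force: 0.0
```

Call:
step_arm(
  moves=[0,0,0,0,0,10.5,1,0,0,0,0,0,10.5,1,0,0,0,0,0,10.5,1,0,0,0,0,0,10.5,1,0,0,0,0,0,10.5,1],
)

```text
clock: 1.95
position: [0.3422, 0.3188, 0.2388]
ee_rot: [0.582, 0.814, 0.0, 0.0]
wrist_force: [-0.7, -0.7, 0.3]
opening: 0.0006
grasp_force: 0.0
```

Call:
step_arm(
  moves=[0,0,0,0,0,10.5,1,0,0,0,0,0,10.5,1,0,0,0,0,0,10.5,1,0,0,0,0,0,10.5,1,0,0,0,0,0,10.5,1],
)

```text
clock: 2.58
position: [0.3422, 0.3188, 0.2388]
ee_rot: [0.881, 0.472, 0.0, -0.0]
wrist_force: [-0.1, -0.2, 0.1]
opening: 0.0007
grasp_force: 0.0
```

```bash
cat >> h.py <<'E'
from scipy.spatial.transform import Rotation as R
hub=np.array([.5425,.105])
def goto(phi,rad,z):
    s=r.state();M=R.from_quat(s["ee_rot"]).as_matrix();p=np.array(s["position"])
    a=np.radians(phi);t=np.array([*(hub+rad*np.array([np.cos(a),np.sin(a)])),z])
    yy=np.degrees(np.arctan2(M[1,1],M[0,1]));turn=-((phi-180-yy+180)%360-180)
    d=p[:2]-hub
    print("t",round(s["clock"],2),"pos",p.round(4),"yaw_y",yy.round(1),"phi,r",np.degrees(np.arctan2(d[1],d[0])).round(1)%360,np.hypot(*d).round(4))
    print("tool mm",(M.T@(t-p)*1000).round(1),"turn z deg",round(turn,1),"q6",s["joint_positions"][5],"F",np.round(s["wrist_force"],1),s["opening"])
E
python3 -c "
from h import *
goto(130,.092,.16)"
```

```text
t 2.58 pos [0.3422 0.3188 0.2388] yaw_y -33.6 phi,r 133.1 0.293
tool mm [-41.2 196.9  78.8] turn z deg 16.4 q6 1.0853866725167278 F [-0.1 -0.2  0.1] 0.0006713896151433291
```

Call:
step_arm(
  moves=[-10,49,10,0,0,0,1,-10,49,10,0,0,0,1,-10,49,10,0,0,0,1,-10,49,10,0,0,0,1,0,0,0,0,0,8,1],
)

```text
clock: 3.2
position: [0.4856, 0.1755, 0.1977]
ee_rot: [0.912, 0.41, -0.001, -0.0]
wrist_force: [-0.4, 1.0, 0.2]
opening: 0.0004
grasp_force: 0.0
```

Call:
step_arm(
  moves=[0,0,10,0,0,8.4,1,0,0,10,0,0,0,1,0,0,0,0,0,0,1],
)

```text
clock: 3.58
position: [0.4837, 0.1779, 0.1781]
ee_rot: [0.938, 0.346, -0.001, -0.0]
wrist_force: [0.5, -1.1, 0.3]
opening: 0.0006
grasp_force: 0.0
```

```bash
python3 -c "
from h import *
goto(130,.092,.059)
im,d=r.snapshot('wrist');cv2.imwrite('pics/w1.png',im[:,:,::-1])
im,d=r.snapshot('top');cv2.imwrite('pics/t1.png',cv2.resize(im[150:250,215:345,::-1],None,fx=6,fy=6,interpolation=cv2.INTER_CUBIC))
"
```

```text
t 3.58 pos [0.4837 0.1779 0.1781] yaw_y -49.5 phi,r 128.9 0.0936
tool mm [ -1.7   1.7 119.1] turn z deg 0.5 q6 0.988715428787534 F [ 0.5 -1.1  0.3] 0.0006049726787308355
```

View pics/w1.png

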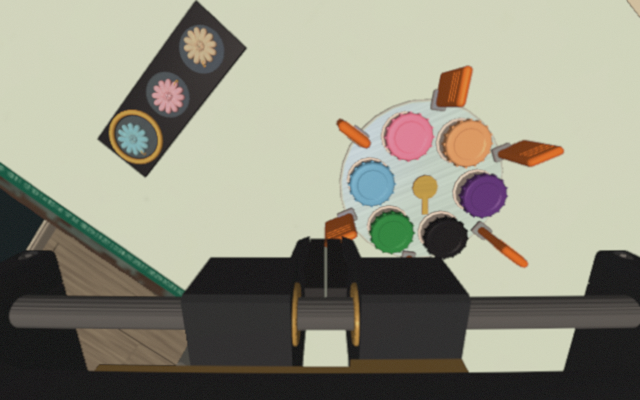

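The wrist view shows the card upper left with the blue flower in the ring (135,137), the tabs to either side of the blue pot at (352,132) and (340,228), and the fingertip at about (325,240), seen at height. I'll project where the lowered tip lands.

```bash
python3 -c "
from h import *
m=r.camera_model('wrist');K=np.array(m['camera_matrix']);D=np.array(m['D']);T=np.linalg.inv(m['T'])
def pr(p): 
    return cv2.projectPoints(np.array([p],float),cv2.Rodrigues(T[:3,:3])[0],T[:3,3],K,D)[0].ravel().round(0)
p=r.state()['position']
print(pr(p),pr([p[0],p[1],.06]),'hub',pr([*hub,.038]))
for a in (94.3,154):
  a=np.radians(a);print(pr([*(hub+.088*np.array([np.cos(a),np.sin(a)])),.08]))
a=np.radians(123.8);print('blue',pr([*(hub+.052*np.array([np.cos(a),np.sin(a)])),.051]))
"
```

```text
[323. 256.] [324. 193.] hub [423. 190.]
[353. 139.]
[339. 243.]
blue [371. 187.]
```

The lowered tip lands at (324,193), between the two tabs, and the projections match the picture. Going down.

Call:
step_arm(
  moves=[-1,1,30,0,0,0,1,-1,1,30,0,0,0,1,0,0,30,0,0,0,1,0,0,20,0,0,0,1,0,0,9,0,0,0,1],
)

```text
clock: 4.3
position: [0.4838, 0.1751, 0.0592]
ee_rot: [0.939, 0.345, -0.0, -0.0]
wrist_force: [0.4, -0.3, 0.1]
opening: 0.0
grasp_force: 0.0
```

```bash
python3 -c "
from h import *
goto(130,.092,.059)"
```

```text
t 4.3 pos [0.4838 0.1751 0.0592] yaw_y -49.6 phi,r 130.0 0.0914
tool mm [-0.1 -0.6  0.2] turn z deg 0.4 q6 0.9850071678726696 F [ 0.4 -0.3  0.1] 3.7640378054908314e-05
```

Call:
step_arm(
  moves=[-6.4,0.2,0,0,0,-4,1,-6.4,0.2,0,0,0,-4,1,-4.8,0.2,0,0,0,-3,1,-4.8,0.2,0,0,0,-3,1,-4.8,0.2,0,0,0,-3,1],
)

```text
clock: 4.92
position: [0.4667, 0.1546, 0.0605]
ee_rot: [0.877, 0.481, 0.001, 0.0]
wrist_force: [-0.8, 0.7, -0.6]
opening: 0.0004
grasp_force: 0.4
```

Call:
step_arm(
  moves=[-6.4,0.2,0,0,0,-4,1,-6.4,0.2,0,0,0,-4,1,-6.4,0.2,0,0,0,-4,1,-6.4,0.2,0,0,0,-4,1,-6.4,0.2,0,0,0,-4,1],
)

```text
clock: 5.55
position: [0.4545, 0.1252, 0.0606]
ee_rot: [0.78, 0.626, 0.001, 0.001]
wrist_force: [0.4, 1.1, -0.1]
opening: 0.0008
grasp_force: 0.4
```

```bash
python3 -c "
from h import *
goto(210,.092,.059)"
```

```text
t 5.55 pos [0.4545 0.1252 0.0606] yaw_y -12.5 phi,r 167.1 0.0903
tool mm [-62.8  22.4   1.6] turn z deg -42.5 q6 0.23707489803297993 F [ 0.4  1.1 -0.1] 0.0008058607969555811
```

Call:
step_arm(
  moves=[-8,0.2,0,0,0,-5,1,-8,0.2,0.5,0,0,-5,1,-8,0.2,0,0,0,-5,1,-8,0.2,0.5,0,0,-5,1,-8,0.2,0,0,0,-5,1],
)

```text
clock: 6.18
position: [0.4536, 0.0854, 0.0596]
ee_rot: [0.626, 0.78, 0.001, 0.001]
wrist_force: [0.4, 0.7, 0.1]
opening: 0.0006
grasp_force: 0.4
```

Call:
step_arm(
  moves=[-8,0.2,0,0,0,-5,1,-8,0.2,0.5,0,0,-5,1,-8,0.2,0,0,0,-5,1,-8,0.2,0,0,0,-5,1,-8,0.2,0,0,0,-5,1],
)

```text
clock: 6.8
position: [0.4696, 0.049, 0.059]
ee_rot: [0.442, 0.897, 0.0, 0.001]
wrist_force: [-1.2, 0.8, -0.5]
opening: 0.0005
grasp_force: 0.4
```

Call:
step_arm(
  moves=[-6.4,0.2,0,0,0,-4,1,-6.4,0.2,0,0,0,-4,1,-6.4,0.2,0,0,0,-4,1,-4.8,0.1,0,0,0,-3,1,-3.2,0.1,0,0,0,-2,1],
)

```text
clock: 7.42
position: [0.4889, 0.0301, 0.059]
ee_rot: [0.305, 0.952, 0.0, 0.001]
wrist_force: [-0.8, 0.7, -0.7]
opening: 0.0003
grasp_force: 0.4
```

```bash
python3 -c "
from h import *
goto(247,.092,.059)
im,d=r.snapshot('wrist');cv2.imwrite('pics/w2.png',im[:,:,::-1])
im,d=r.snapshot('top');cv2.imwrite('pics/t2.png',cv2.resize(im[150:250,245:375,::-1],None,fx=6,fy=6,interpolation=cv2.INTER_CUBIC))
"
```

```text
t 7.42 pos [0.4889 0.0301 0.059 ] yaw_y 54.5 phi,r 234.4 0.0921
tool mm [-20.1   2.3   0. ] turn z deg -12.5 q6 -1.1287229164368475 F [-0.8  0.7 -0.7] 0.00033898031812149736
```

View pics/w2.png

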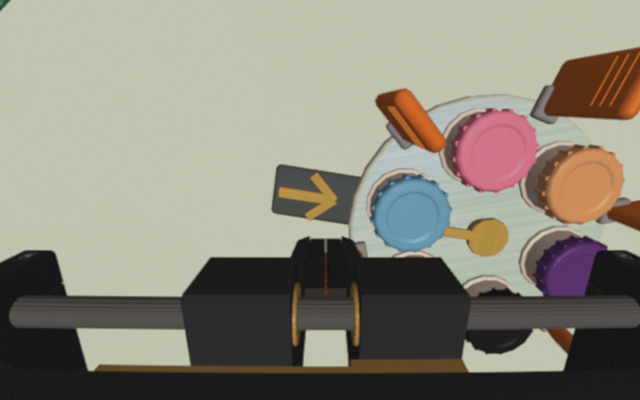

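View pics/t2.png

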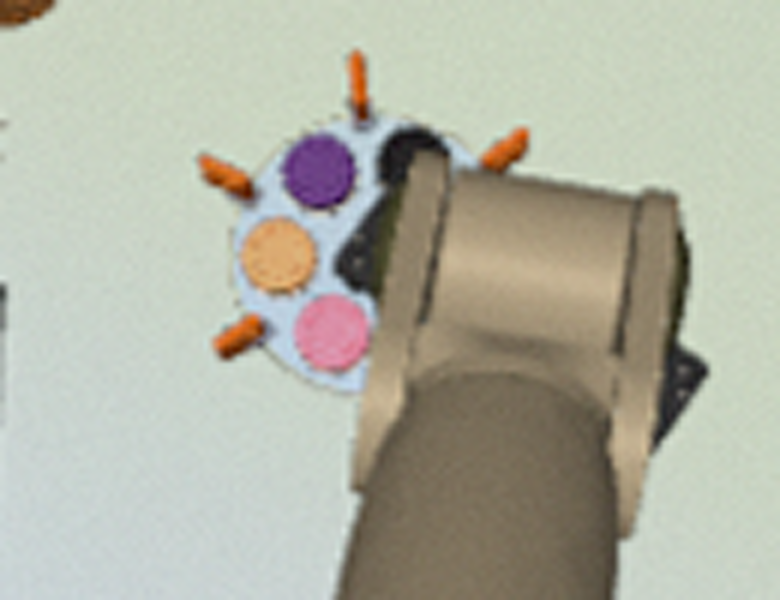

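In the wrist view the blue cap (411,212) is still a few degrees short of the line between the arrows (335,200)–(450,232). The top view shows tan at (278,255) and violet at (319,171). I'll measure the remaining angle.

```bash
python3 -c "
from h import *
A=lambda p:np.degrees(np.arctan2(*(p[:2]-hub)[::-1])).round(1)%360
for n,uv,z,o in (('blue',(411,211),.051,0),('pink',(495,150),.051,60),('tan',(582,182),.051,120)):
  p=px2w('wrist',uv,z=z);print(n,p.round(4),A(p),'blue->',A(p)+o)
print('hubcap',px2w('wrist',(488,237),z=.038).round(4),'arrow',A(px2w('wrist',(337,200),z=.009)),A(px2w('wrist',(280,194),z=.009)))
f=lambda u,v: px2w('top',(u/6+245-.42,v/6+150-.42),z=.051)
for n,uv,o in (('pink',(333,332),60),('tan',(278,255),120),('violet',(319,171),180)):print(n,(A(f(*uv))+o)%360)
"
```

```text
blue [0.4991 0.0778 0.051 ] 212.1 blue-> 212.1
pink [0.4962 0.1278 0.051 ] 153.7 blue-> 213.7
tan [0.5369 0.1571 0.051 ] 96.1 blue-> 216.1
hubcap [0.5445 0.1063 0.038 ] arrow 225.8 226.5
pink 215.1
tan 214.7
violet 214.8
```

Call:
step_arm(
  moves=[-4.8,0.2,0,0,0,-3,1,-4.8,0.2,0,0,0,-3,1,-4,0.1,0,0,0,-2.5,1,-2.4,0.1,0,0,0,-1.5,1,0,0,0,0,0,0,1],
)

```text
clock: 8.15
position: [0.5024, 0.0223, 0.0584]
ee_rot: [0.222, 0.975, 0.0, 0.0]
wrist_force: [-0.4, 0.5, -0.1]
opening: 0.0002
grasp_force: 0.0
```

```bash
python3 -c "
from h import *
goto(245,.092,.059)
im,d=r.snapshot('top');cv2.imwrite('pics/t3.png',cv2.resize(im[150:250,245:375,::-1],None,fx=6,fy=6,interpolation=cv2.INTER_CUBIC))
"
```

```text
t 8.15 pos [0.5024 0.0223 0.0584] yaw_y 64.3 phi,r 244.1 0.0919
tool mm [-1.4 -0.1 -0.6] turn z deg -0.7 q6 -1.3115651598891063 F [-0.4  0.5 -0.1] 0.00016224293560396284
```

View pics/t3.png

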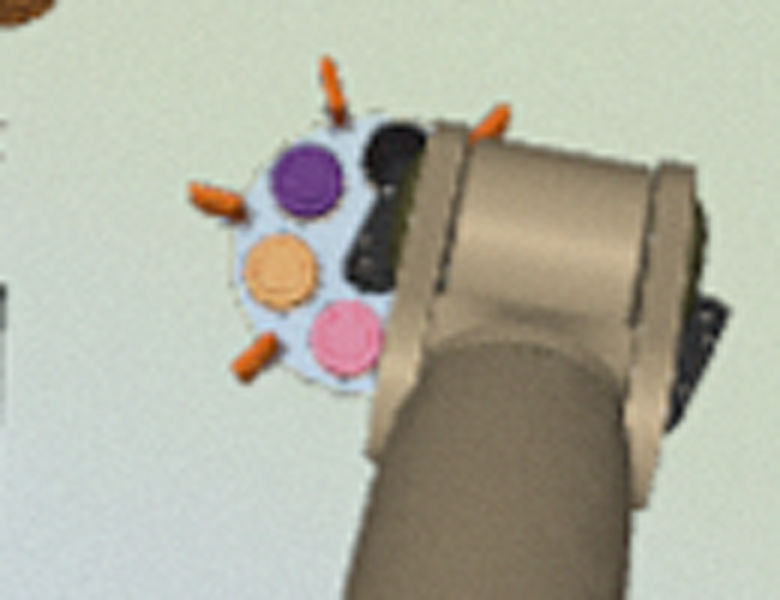

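The turret has turned on: tan is at (281,271), violet (307,181) and pink (347,338). I'll back the hand off, lift it clear and measure.

Call:
step_arm(
  moves=[8,0,0,0,0,0,1,8,-2,0,0,0,0,1,0,0,-30,0,0,0,1,0,0,-50,0,0,0,1,0,0,-50,0,0,0,1],
)

```text
clock: 8.82
position: [0.4861, 0.0276, 0.1896]
ee_rot: [0.222, 0.975, -0.0, -0.0]
wrist_force: [-0.1, -0.5, -0.8]
opening: 0.0005
grasp_force: 0.0
```

Call:
step_arm(
  moves=[0,-50,-10,0,0,0,1,0,-50,0,0,0,0,1,0,-50,0,0,0,0,1,0,-10,0,0,0,0,1,0,0,0,0,0,0,1],
)

```text
clock: 9.45
position: [0.4175, -0.1166, 0.1982]
ee_rot: [0.223, 0.975, 0.0, 0.0]
wrist_force: [-0.8, -0.0, -0.0]
opening: 0.0003
grasp_force: 0.0
```

```bash
python3 -c "
from h import *
goto(245,.092,.059)
im,d=r.snapshot('top');cv2.imwrite('pics/t4.png',cv2.resize(im[150:250,245:375,::-1],None,fx=6,fy=6,interpolation=cv2.INTER_CUBIC))
A=lambda p:np.degrees(np.arctan2(*(p[:2]-hub)[::-1])).round(1)%360
f=lambda u,v: px2w('top',(u/6+245-.42,v/6+150-.42),z=.051)
for n,uv,o in (('pink',(347,338),60),('tan',(281,271),120),('violet',(307,181),180)):print(n,(A(f(*uv))+o)%360)
"
```

```text
t 9.45 pos [ 0.4175 -0.1166  0.1982] yaw_y 64.3 phi,r 240.6 0.2544
tool mm [-17.6 161.9 139.3] turn z deg -0.7 q6 -1.6660721419703415 F [-0.8 -0.  -0. ] 0.0003415127409262074
pink 224.3
tan 224.6
violet 224.4
```

View pics/t4.png

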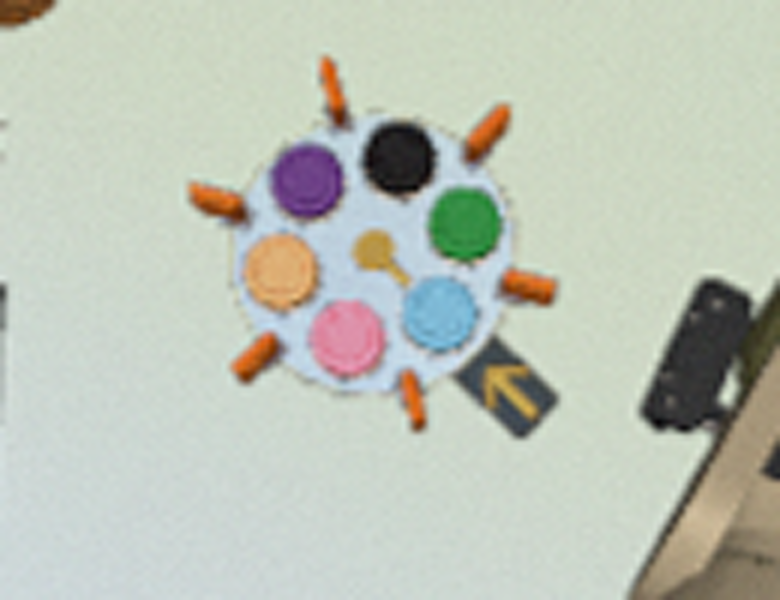

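The blue cap (440,313) sits squarely between the arrows, at 224.4° against the pointer's 225.5°, which is about 1 mm off. The hand is clear.

```bash
python3 -c "
from plant import r
print(r.sign_off())"
```

```text
the job is handed in; nothing more can be done
None
```

The blue pot, matching the blue flower in the ring, was pushed to the brass arrow (measured about 1° / 1 mm off), the hand was taken clear, and the job is handed in; the sign-off returned no verdict.

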